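Proof-pull a strain-relief bar with a spring scale

TASK

Draw the spring scale out of its sleeve by the orange block and hang its hook behind the yellow strain-relief bar of the power supply, with the scale lying on the bench. Then take the scale anew by its case and pull until the pointer stands in the green band, never in the red one, and hold it there for two seconds. Ease the pull off gently, without letting it snap back, and leave the scale lying slack on the bench with its hook still behind the yellow bar, nothing else disturbed.

Things in the scene. Friction and masses are not known exactly. Their poses are not given: they have to be found in the camera images.
- pull_block (a point): Centre of the orange pull block (28 long x 16 wide x 28 mm high, underside 6 mm above the bench z = 0) on the spring scale's steel slide (10 mm wide, underside at 22 mm). x points along the slide to the hook, z up. At the start the case is in the sleeve, the block's centre 42 mm outside the mouth: draw the scale 122 mm along +x to clear it. Scale 0.18 kg, centre of mass 85 mm behind the block
- hook_tip (a point): Foot of the hook: a steel prong (8 mm along the slide x 12 mm wide) pointing down from the slide's end, foot 4 mm above the bench when the scale lies flat. It stands 54 mm ahead of the orange block's centre, same axes
- case_waist (a point): Centre of the black rubber waist of the scale's case, 17 mm above the bench: 34 wide, 34 high, 42 mm long, between the blue front part (46 wide, 66 mm long, scale and pointer on top) and a blue end flange (46 wide, 12 mm long). Case 120 mm long in all. x points to the hook. With the slide home it lies 131 mm behind the orange block's centre, 185 mm behind the hook
- slide (a joint): How far the slide is pulled out of the case, m: 0 home, stop at 0.050. A spring draws it home: 1.6 N to start it, 260 N/m, 10 N at 0.0325. A black cross pointer moves with it over the white top of the case's front part: in the green band from 0.028 to 0.037, in the red band (nearer the hook) from 0.0435
- psu_yellow_bar (a point): Middle of the yellow strain-relief bar (to be tested): round, 7 mm thick, 13 mm above the bench, the 60 mm cross-piece (along y) of a U-shaped bail whose legs run 50 mm to the front of a grey power supply (165 wide x 140 deep x 88 mm high). x points from the bar into the power supply; the hook goes down inside the U, on the +x side. Fixed; the left or the right of two
- psu_black_bar (a point): The same on the other power supply, with a black bar; not to be tested
- sleeve: Grey storage sleeve with clear roof, fixed to the bench: 130 long x 70 wide x 49 mm high, walls 6 mm, inside 58 mm wide and 44 mm high, no floor. Origin on the bench under its middle; its open mouth is 62 mm along its +x
- multimeter_mid (a point): Bystander: middle of a grey multimeter lying flat, 150 x 78 x 34 mm
- screwdriver: Bystander: red-handled screwdriver, 170 mm, lying
- cell_center (a point): Bystander: middle of a blue battery cell standing upright, 33 mm across, 61 mm high
- spool: Bystander: metal spool standing on end, 52 mm across, 42 mm high; origin at its foot
- tray: Bystander: green sorting tray, 110 x 160 x 30 mm; origin under its middle
- spray: Bystander: red can, 52 mm across, 170 mm high; origin at its foot

How it is judged (in metres and radians):
On the way, in this order (a step that is already met when the one before it is completed fails the run):
1. the scale lies on the bench, slide home, with its hook inside the bail behind the yellow bar (x of hook_tip in the frame of psu_yellow_bar between 0.002 and 0.048 m and y of hook_tip in the frame of psu_yellow_bar between -0.028 and 0.028 m and height (world z) of hook_tip below 0.01 m and height (world z) of case_waist below 0.025 m and value of joint slide below 0.006 m), for 0.2 s.
2. the hook pulls on the yellow bar and the pointer is held in the green band (0.028 to 0.037 m) for 1.5 s without a break (x of hook_tip in the frame of psu_yellow_bar between 0.002 and 0.015 m and y of hook_tip in the frame of psu_yellow_bar between -0.028 and 0.028 m and height (world z) of hook_tip below 0.013 m and value of joint slide between 0.028 and 0.037 m), for 1.5 s.
At the end, for the whole second after the job is handed in: The scale lies flat on the bench (case within 0.12 rad of level, waist centre below 22 mm, hook foot below 10 mm), slide home within 4 mm, hook foot still inside the yellow bail: 2 to 48 mm behind the bar's centre line and within 28 mm of its middle sideways (x of hook_tip in the frame of psu_yellow_bar between 0.002 and 0.048 m and y of hook_tip in the frame of psu_yellow_bar between -0.028 and 0.028 m and height (world z) of hook_tip below 0.01 m and height (world z) of case_waist below 0.022 m and angle between case_waist's own z axis and vertical below 0.12 rad and value of joint slide below 0.004 m); the robot touches nothing.
It fails at once if the pointer goes into the red band (slide out 43.5 mm or more) (value of joint slide above 0.0435 m).
It fails at once if the slide snaps home (faster than 0.4 m/s) (velocity of joint slide below -0.4 m/s).
It fails at once if a bystander is shifted by more than 30 mm (distance of any of multimeter_mid, screwdriver, cell_center, spool, tray, spray from where it was at the start of the episode above 0.03 m).
It also fails if it takes over 67 s, if anything falls off the work surface, if the arm or the gripper's body presses on something with over 40 N, if the wrist force passes 120 N, or if a joint passes its speed limit or range.

ROBOT

A 6-joint arm with a two-finger parallel gripper is mounted at the origin on the work surface. World frame = base frame: x ahead of the robot, y to its left, z up, the work surface at z = 0. Lengths are in m, angles in degrees, forces in N, time in s.
With the tool pointing down it reaches from about 0.275 to 0.85 m from the base axis. Payload 5.2 kg.
Tool frame: the origin (TCP) lies on the centre line of the jaws, within the pads' length; the fingertips stand 19 mm ahead of it and the grasp point (between the pads) is the TCP; x points along the fingers, y is the direction in which the jaws open and shut, and the axes are right-handed (so a half turn about x gives the same grasp; the last joint's range is limited). The gripper opens to 85 mm and grips with 20 to 120 N. Pads are 22 mm wide; open, the fingers measure 114 mm over their backs; the gripper's body (76 mm by 85 mm) begins 54 mm behind the grasp point. The pads swing forward as they close: fully open they stand 13 mm farther back than shut.
Start: joints at [64.698, 14.817, 87.949, -0, 77.235, -11.62], TCP at [0.13, 0.534, 0.25] pointing down, gripper open.
Joint ranges: [-179.93, 179.93], [-52.35, 119.4], [10.71, 147.94], [-69.91, 249.91], [12.55, 155.21], [-178.61, 178.61]. Speed limits (degrees/s): [147.25, 147.25, 180, 180, 180, 180].

INTERFACE

Orientations are given as [roll, pitch, yaw] about the fixed x, y, z axes, in that order (R = Rz(yaw) Ry(pitch) Rx(roll)).
In Python, from plant import env, camera gives the robot as it stands.
- The arm moves only by the shell command python3 -m crank 'ROWS' [FORCE]. ROWS is JSON, a list of rows, each an object with "fingers": the opening, from 0 (shut) to 1 (fully open); "dp": the shift along the world's x, y, z in cm, a list of three; "turn": the turn about the world's z in degrees. In form: [{"fingers": fingers, "dp": [dx, dy, dz], "turn": turn}, ...]. A call has 1 to 12 rows; each row is the pose to reach, as a shift and turn from the pose commanded when the call began; what a row does not reach only later rows make up. A row lasts 1/10 s, in which the tool goes at most 50 mm and 8.59 degrees, less where a joint would pass 70% of its speed; a pose out of reach is approached as far as the arm can. A call with a gripper value outside its range is refused whole. The fingers move at their own pace and stop on an object; FORCE is the grip in N (left out, the last holds). Time passes only in rows, so rows that repeat a pose let the fingers close. It gives the time, the measured TCP pose, the force and the opening at its end, in the units of the state.
- env.get_state(): the state, without advancing time (a new reading comes with each control period).
- camera(name): name is "scene" or "top" or "wrist"; returns a dict with "img" (420x560x3 uint8, blue, green, red), "depth" (420x560 float32, m along the optical axis (not along the pixel's ray), 0 where there is no reading), "fx", "fy", "cx", "cy" (pixels), "R" (3x3) and "t" (3): a world point X has camera coordinates R X + t. Camera axes: x right, y down, z forward; pixel columns grow to the right and rows downward; lengths in m; the calibration is good to about 2 mm. A picture is of the moment at which its call begins.
- env.job_done(): hands the job in, once; it reports no verdict.
The state is a dict: "time_s": time; "joint_positions": joint angles; "joint_velocities": joint speeds; "joint_torque": joint torques, N m; "ee_pos": TCP position; "eef_rot": TCP orientation; "wrist_force": force on the tool from outside, world axes, zero at the start; "torque": the same for the moment, N m; "finger_gap": finger opening in m.
Only numpy, scipy, OpenCV 4.12 (cv2) and the standard library are available. Lean on these libraries where they do the work, as an engineer would, in place of code of your own. Each camera call takes 0.05 s, during which the arm holds its last target.

## Working session

There is one attempt and no reset: what is moved stays moved. The work goes in short steps, Python scripts to look and compute and a shell command to move; the robot and the scene stay as the last step left them, time stands still between calls to the robot, and variables do not carry over. Pictures are saved under pics/ and viewed, and the job is handed in when it is done.

```bash
ls; mkdir -p pics
python3 - <<'E'
from plant import env,camera
import cv2,numpy as np
for n in ("scene","top","wrist"):
    c=camera(n); cv2.imwrite(f"pics/{n}0.png",c["img"]); print(n,c["fx"],c["fy"],c["cx"],c["cy"],np.round(c["R"],4).tolist(),np.round(c["t"],4).tolist())
print(env.get_state())
E
```

```text
pics
scene 432.49268983649966 432.49268983649966 276.62979621880146 208.2094084938853 [[-0.5981, 0.8014, 0.0038], [0.5868, 0.4412, -0.679], [-0.5458, -0.4038, -0.7342]] [0.3389, -0.2879, 1.6379]
top 426.61478178598605 426.61478178598605 279.4070393881173 209.13380002344977 [[0.0119, -0.9999, -0.0022], [-0.9929, -0.0116, -0.1186], [0.1186, 0.0036, -0.9929]] [-0.024, 0.5485, 1.0165]
wrist 321.7734970425913 321.7734970425913 274.4331771352356 209.47060998715074 [[0.2384, 0.9712, -0.0014], [0.9227, -0.226, 0.3124], [0.3031, -0.0758, -0.95]] [-0.5484, -0.0396, 0.3829]
{'time_s': 0.15, 'joint_positions': array([ 6.46983961e+01,  1.48507319e+01,  8.79967765e+01,  2.83213764e-04,
        7.72342009e+01, -1.16220525e+01]), 'joint_velocities': array([ 0.02301225, -0.14053939, -0.291626  , -0.05811532,  0.06605949,
        0.09149973]), 'joint_torque': array([ 1.96726935e-03, -4.46386635e+01, -2.90819925e+01, -3.15400130e-04,
        8.24292947e-03,  3.01332420e-05]), 'ee_pos': array([0.12990559, 0.53405341, 0.24965493]), 'eef_rot': array([-101.81567359,   89.91829014, -115.49528776]), 'wrist_force': array([0.34952663, 0.3252926 , 0.44110008]), 'torque': array([ 0.02339902, -0.01109523, -0.05414749]), 'finger_gap': 0.08502862846741067}
```

View pics/scene0.png

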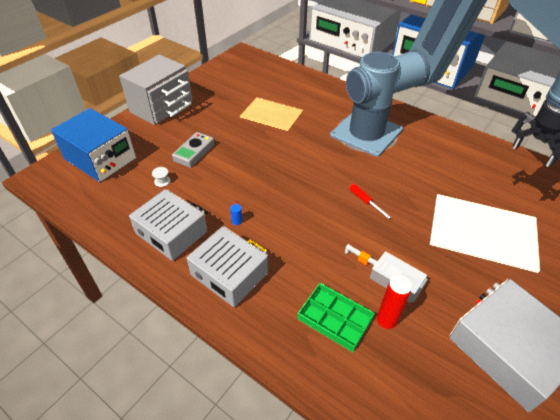

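View pics/top0.png

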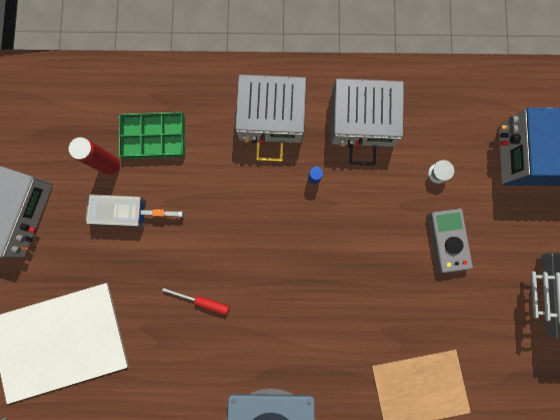

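View pics/wrist0.png

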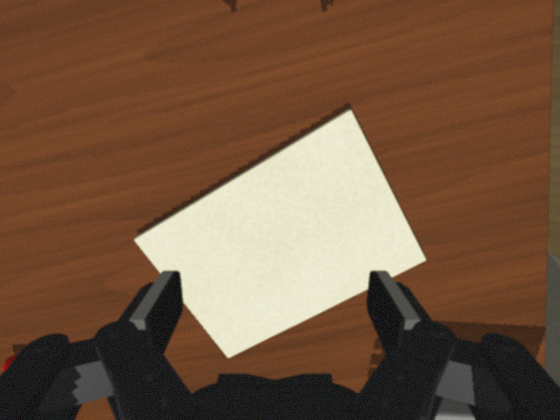

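The top view shows the orange block at about (158,213) with its hook towards the right (-y), the yellow bar at (270,158) and the black one at (362,155). Next I measure these.

```bash
cat > h.py <<'E'
from plant import env,camera
import cv2,numpy as np
def ray(c,u,v):
    d=c["R"].T@np.array([(u-c["cx"])/c["fx"],(v-c["cy"])/c["fy"],1.0]); o=-c["R"].T@c["t"]; return o,d
def onz(c,u,v,z):
    o,d=ray(c,u,v); return o+d*(z-o[2])/d[2]
def px(c,X):
    q=c["R"]@np.asarray(X,float)+c["t"]; return c["fx"]*q[0]/q[2]+c["cx"],c["fy"]*q[1]/q[2]+c["cy"]
def blobs(c,lo,hi,amin=8):
    m=cv2.inRange(cv2.cvtColor(c["img"],cv2.COLOR_BGR2HSV),lo,hi)
    n,l,s,ce=cv2.connectedComponentsWithStats(m)
    return m,[(s[i].tolist(),ce[i].round(1).tolist()) for i in range(1,n) if s[i][4]>=amin]
def mask_pts(c,m,z):
    v,u=np.nonzero(m); return np.array([onz(c,a,b,z) for a,b in zip(u,v)])
def zoom(c,x0,y0,w,h,k,name):
    cv2.imwrite(name,cv2.resize(c["img"][y0:y0+h,x0:x0+w],None,fx=k,fy=k,interpolation=cv2.INTER_CUBIC))
E
python3 - <<'E'
from h import *
c=camera("top"); s=camera("scene")
for n,k in(("top",c),("scene",s)):
    print(n,"orange",blobs(k,(5,200,200),(16,255,255))[1]); print("yellow",blobs(k,(20,150,100),(35,255,255))[1])
zoom(c,80,130,220,110,3.5,"pics/topz.png"); zoom(s,220,220,210,110,3.5,"pics/scz.png")
E
```

```text
top orange []
yellow [([256, 142, 27, 20, 166], [269.5, 154.5]), ([447, 263, 4, 3, 10], [448.2, 264.0])]
scene orange [([361, 250, 10, 7, 13], [365.5, 252.5]), ([358, 256, 10, 9, 48], [362.3, 260.4])]
yellow [([411, 0, 16, 4, 44], [419.9, 1.1]), ([101, 169, 4, 3, 10], [102.2, 170.0]), ([248, 239, 19, 12, 57], [256.5, 244.7]), ([360, 252, 9, 8, 34], [364.0, 255.2])]
```

View pics/topz.png

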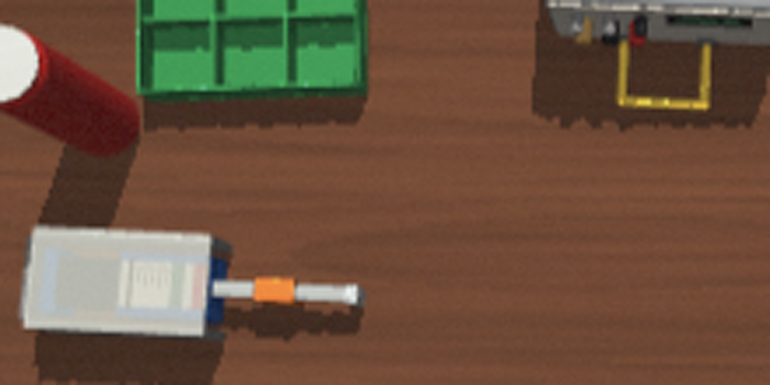

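View pics/scz.png

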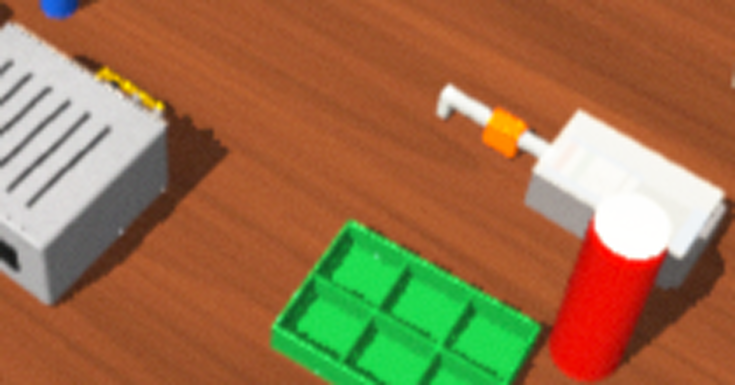

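The zooms show the slide running from (141,212) to (182,214) in the top picture, the hook at its right end. The yellow bar runs from (257,159) to (282,160).

Run:
```python
from h import *
c=camera("top")
print("cam",-c["R"].T@c["t"])
m,b=blobs(c,(3,130,120),(19,255,255)); print(b)
hsv=cv2.cvtColor(c["img"],cv2.COLOR_BGR2HSV); print(hsv[212,156:161])
o=np.zeros_like(m); o[206:219,150:168]=m[206:219,150:168]
o=((hsv[...,0]<20)&(hsv[...,1]>150)&(hsv[...,2]>170)).astype(np.uint8); o[:,:145]=0;o[:,170:]=0;o[:200]=0;o[225:]=0
P=mask_pts(c,o,.034); print("orange",len(P),P.mean(0),P.min(0),P.max(0))
# slide: bright pixels low sat, z=.028?
w=((hsv[...,1]<90)&(hsv[...,2]>140)).astype(np.uint8); w[:,:142]=0;w[:,186:]=0;w[:205]=0;w[222:]=0
P=mask_pts(c,w|o,.027); print("slide",len(P),P.min(0),P.max(0)); v=cv2.fitLine(P[:,:2].astype(np.float32),2,0,.01,.01).ravel(); print(v,np.degrees(np.arctan2(v[1],v[0])))
# sleeve roof long edges
for z,pts in((.049,[(33,227),(212,235),(205,335),(24,328)]),):
    Q=[onz(c,80+a/3.5,130+b/3.5,z)[:2] for a,b in pts]; print(np.round(Q,3))
y,_=blobs(c,(20,150,100),(35,255,255)); y[:, :240]=0;y[:,300:]=0
P=mask_pts(c,y,.013); print("yellow",P.min(0),P.max(0))
bar=P[P[:,0]<P[:,0].min()+.010]; print(bar.mean(0),bar.min(0),bar.max(0)); v=cv2.fitLine(bar[:,:2].astype(np.float32),2,0,.01,.01).ravel();print(np.degrees(np.arctan2(v[1],v[0])))
for n,p in (("spray",(105,170)),("cell",(316,175)),("trayTL",(120,158)),("trayBR",(184,157)),("scrw tip",(163,290)),("scrw h",(228,310))): print(n,onz(c,*p,.02))
```

```text
cam [ 0.42433692 -0.02130157  1.07436779]
[([203, 63, 6, 3, 10], [205.3, 64.1]), ([227, 63, 5, 2, 8], [228.6, 63.4]), ([451, 65, 8, 2, 8], [454.5, 65.8]), ([155, 67, 12, 2, 12], [160.5, 67.8]), ([171, 67, 43, 5, 97], [194.0, 68.5]), ([214, 67, 8, 4, 14], [216.7, 68.9]), ([425, 66, 8, 2, 11], [428.1, 66.5]), ([222, 68, 5, 4, 8], [223.9, 69.5]), ([377, 69, 10, 3, 14], [381.2, 70.2]), ([388, 69, 53, 5, 122], [415.7, 70.5]), ([89, 70, 18, 2, 22], [96.7, 70.2]), ([108, 70, 18, 2, 26], [116.6, 70.3]), ([442, 70, 13, 4, 29], [447.6, 71.9]), ([295, 72, 8, 1, 8], [298.5, 72.0]), ([319, 72, 41, 2, 69], [339.2, 72.5]), ([365, 72, 9, 2, 12], [368.9, 72.8]), ([530, 74, 6, 2, 9], [532.7, 74.6]), ([537, 74, 23, 3, 38], [549.1, 74.6]), ([58, 101, 72, 12, 375], [95.0, 106.6]), ([306, 104, 21, 10, 153], [315.9, 108.1]), ([44, 107, 16, 5, 29], [51.3, 109.1]), ([515, 106, 11, 4, 28], [520.6, 106.9]), ([474, 110, 9, 5, 16], [477.2, 112.9]), ([484, 111, 13, 5, 22], [490.0, 112.7]), ([495, 111, 22, 6, 42], [506.0, 113.6]), ([63, 114, 40, 5, 102], [83.1, 115.4]), ([210, 115, 7, 4, 13], [212.8, 116.7]), ([21
[... 4483 characters left out ...]
787297 0.034     ] [0.54553598 0.29312001 0.034     ]
slide 215 [0.52944191 0.22524212 0.027     ] [0.54635146 0.32234489 0.027     ]
[0.03702457 0.99931437 0.53767616 0.2733452 ] 87.87816
[[0.576 0.445]
 [0.572 0.32 ]
 [0.503 0.321]
 [0.506 0.447]]
yellow [ 0.67420357 -0.02254711  0.013     ] [0.72309541 0.04379695 0.013     ]
[0.67927651 0.01107781 0.013     ] [ 0.67420357 -0.02254711  0.013     ] [0.68400702 0.04365315 0.013     ]
88.88177
spray [0.64438787 0.42298933 0.02      ]
cell [ 0.63767925 -0.10839126  0.02      ]
trayTL [0.67568479 0.38691389 0.02      ]
trayBR [0.68010846 0.22519342 0.02      ]
scrw tip [0.34860965 0.26362892 0.02      ]
scrw h [0.30284164 0.10404898 0.02      ]
```

Run:
```python
from h import *
from scipy.spatial.transform import Rotation as Ro
s=env.get_state(); M=Ro.from_euler('xyz',s['eef_rot'],degrees=True).as_matrix(); print(M.round(3), "jaw yaw",np.degrees(np.arctan2(M[1,1],M[0,1])))
```

```text
[[-0.     0.237  0.972]
 [-0.001  0.972 -0.237]
 [-1.    -0.001 -0.   ]] jaw yaw 76.3177186040898
```

```bash
python3 -m crank '[{"fingers":1,"dp":[4,-2.5,0],"turn":-7.8},{"fingers":1,"dp":[8,-5,0],"turn":-15.7},{"fingers":1,"dp":[12.2,-7.6,0],"turn":-23.5},{"fingers":1,"dp":[16.3,-10.1,0],"turn":-31.4},{"fingers":1,"dp":[20.4,-12.6,0],"turn":-39.2},{"fingers":1,"dp":[24.5,-15.2,0],"turn":-47},{"fingers":1,"dp":[28.6,-17.7,0],"turn":-54.9},{"fingers":1,"dp":[32.6,-20.2,-2],"turn":-62.7},{"fingers":1,"dp":[36.7,-22.8,-5],"turn":-70.6},{"fingers":1,"dp":[40.8,-25.3,-8],"turn":-78.4},{"fingers":1,"dp":[40.8,-25.3,-10],"turn":-78.4},{"fingers":1,"dp":[40.8,-25.3,-10],"turn":-78.4}]' 60
python3 - <<'E'
from h import *
c=camera("wrist"); cv2.imwrite("pics/w1.png",c["img"]); print(env.get_state()['joint_positions'])
E
```

```text
time_s: 1.5
ee_pos: [0.5374, 0.2788, 0.1457]
eef_rot: [-68.4, 89.5, -160.7]
wrist_force: [-0.5, -0.5, -0.2]
finger_gap: 0.0853
[1.70047758e+01 2.53373138e+01 8.75954534e+01 1.44308262e-02
 6.73737826e+01 1.91794700e+01]
```

View pics/w1.png

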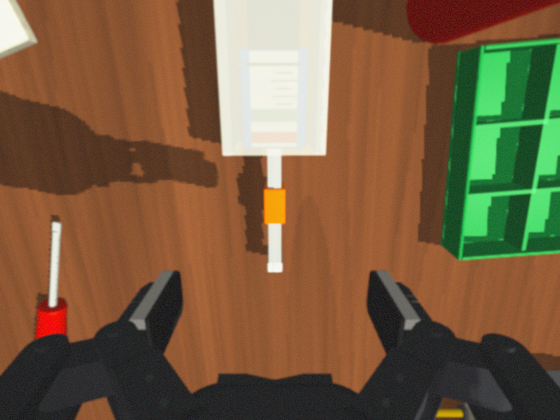

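The wrist view shows the block at (275,206), centred between the jaws, with the slide upright in the picture.

Run:
```python
from h import *
c=camera("wrist"); hsv=cv2.cvtColor(c["img"],cv2.COLOR_BGR2HSV)
o=((hsv[...,0]<20)&(hsv[...,0]>5)&(hsv[...,1]>220)&(hsv[...,2]>200)).astype(np.uint8); o[:,:240]=0;o[:,310:]=0
P=mask_pts(c,o,.034); print(len(P),P.mean(0),(P.min(0)+P.max(0))/2,np.ptp(P,0))
for p in ((275,152),(275,271)): print(onz(c,*p,.028))
```

```text
496 [0.53519836 0.28358929 0.034     ] [0.53615983 0.28279255 0.034     ] [1.66824903e-02 2.84839065e-02 5.55111512e-17]
[0.53792656 0.32495505 0.028     ]
[0.53392458 0.22340777 0.028     ]
```

```bash
python3 -m crank '[{"fingers":1,"dp":[-0.2,0,-4],"turn":0},{"fingers":1,"dp":[-0.2,0,-8],"turn":0},{"fingers":1,"dp":[-0.2,0,-11],"turn":0},{"fingers":1,"dp":[-0.2,0,-12.4],"turn":0},{"fingers":1,"dp":[-0.2,0,-12.4],"turn":0},{"fingers":0,"dp":[-0.2,0,-12.4],"turn":0},{"fingers":0,"dp":[-0.2,0,-12.4],"turn":0},{"fingers":0,"dp":[-0.2,0,-12.4],"turn":0},{"fingers":0,"dp":[-0.2,0,-12.4],"turn":0},{"fingers":0,"dp":[-0.2,0,-12.4],"turn":0},{"fingers":0,"dp":[-0.2,0,-12.4],"turn":0},{"fingers":0,"dp":[-0.2,0,-12.4],"turn":0}]' 60
python3 - <<'E'
from h import *
c=camera("wrist"); cv2.imwrite("pics/w2.png",c["img"])
E
```

```text
time_s: 2.8
ee_pos: [0.5365, 0.2814, 0.027]
eef_rot: [107.7, 89.9, 15.6]
wrist_force: [-1.3, -0.3, 6.5]
finger_gap: 0.015
```

View pics/w2.png

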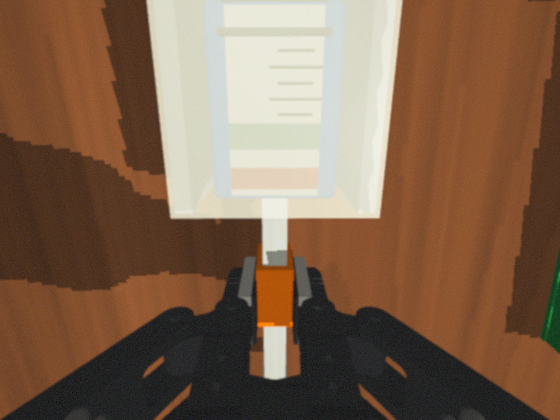

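```bash
python3 -m crank '[{"fingers":0,"dp":[0,-0.5,0.1],"turn":0},{"fingers":0,"dp":[-0.1,-1.5,0.1],"turn":0},{"fingers":0,"dp":[-0.1,-3,0.1],"turn":0},{"fingers":0,"dp":[-0.2,-4.5,0.1],"turn":0},{"fingers":0,"dp":[-0.2,-6,0.1],"turn":0},{"fingers":0,"dp":[-0.3,-7.5,0.1],"turn":0},{"fingers":0,"dp":[-0.3,-9,0.1],"turn":0},{"fingers":0,"dp":[-0.4,-10.5,0.1],"turn":0},{"fingers":0,"dp":[-0.4,-12,0.1],"turn":0},{"fingers":0,"dp":[-0.5,-13.5,0.1],"turn":0},{"fingers":0,"dp":[-0.6,-15,0.1],"turn":0},{"fingers":0,"dp":[-0.6,-15,0.1],"turn":0}]'
python3 - <<'E'
from h import *
c=camera("wrist"); cv2.imwrite("pics/w3.png",c["img"])
c=camera("top"); zoom(c,80,130,220,110,3.5,"pics/t3.png")
E
```

```text
time_s: 4.05
ee_pos: [0.53, 0.1291, 0.0273]
eef_rot: [-28.4, 89.9, -120.6]
wrist_force: [-0.6, -1.2, -0.2]
finger_gap: 0.0148
```

View pics/w3.png

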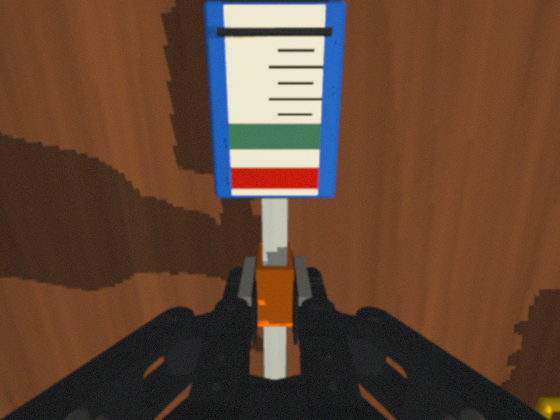

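View pics/t3.png

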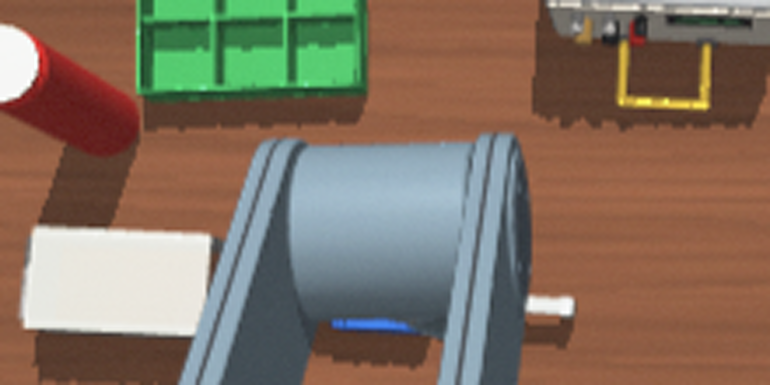

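The scale is clear of the sleeve, and the pointer is at its rest position (row 32 in the wrist view). Next I lift and turn it.

```bash
python3 -m crank '[{"fingers":0,"dp":[0,0,0.8],"turn":0},{"fingers":0,"dp":[0,0,1.8],"turn":0},{"fingers":0,"dp":[0,0,2.8],"turn":0},{"fingers":0,"dp":[0,0,3],"turn":0},{"fingers":0,"dp":[0,0,3],"turn":0}]' 90; python3 -m crank '[{"fingers":0,"dp":[0,0,0],"turn":5},{"fingers":0,"dp":[0,-1,0],"turn":12},{"fingers":0,"dp":[0.3,-2,0],"turn":20},{"fingers":0,"dp":[0.7,-3,0],"turn":28},{"fingers":0,"dp":[1.1,-4,0],"turn":36},{"fingers":0,"dp":[1.5,-5,0],"turn":44},{"fingers":0,"dp":[2,-6.2,0],"turn":52},{"fingers":0,"dp":[2.5,-7.4,0],"turn":60},{"fingers":0,"dp":[3,-8.6,0],"turn":68},{"fingers":0,"dp":[3.5,-9.8,0],"turn":76},{"fingers":0,"dp":[4,-11,0],"turn":84},{"fingers":0,"dp":[4.5,-12,0],"turn":91}]'
python3 - <<'E'
from h import *
c=camera("wrist"); cv2.imwrite("pics/w4.png",c["img"])
c=camera("scene"); zoom(c,150,150,260,150,3,"pics/s4.png")
E
```

```text
time_s: 4.65
ee_pos: [0.5306, 0.1317, 0.0582]
eef_rot: [94.6, 89.9, 2.5]
wrist_force: [-0.1, 0.4, -1.6]
finger_gap: 0.0145
time_s: 5.85
ee_pos: [0.5751, 0.0109, 0.0569]
eef_rot: [165.2, 90.0, 164.4]
wrist_force: [0.1, -0.1, -1.2]
finger_gap: 0.0142
```

View pics/w4.png

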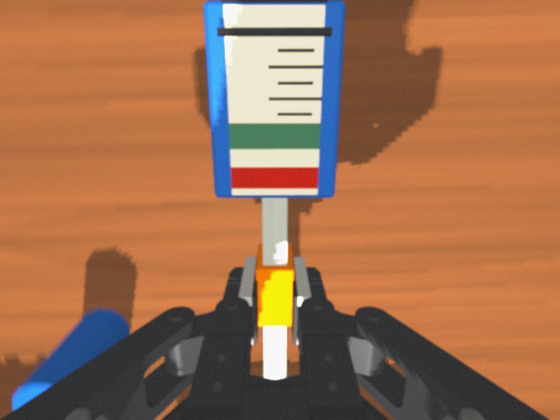

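View pics/s4.png

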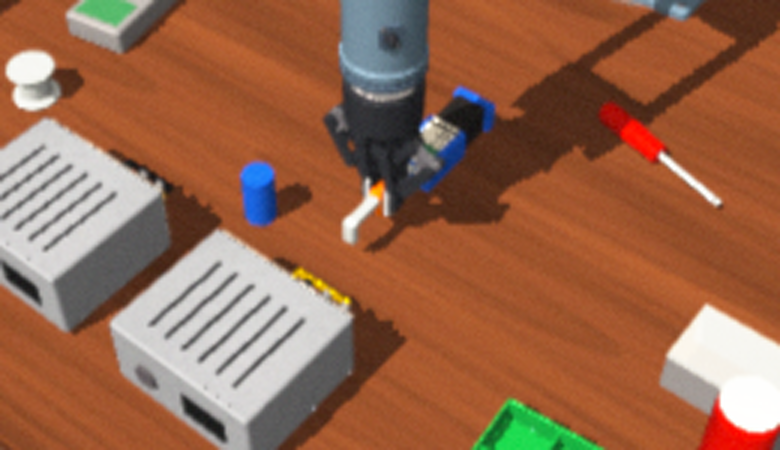

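Run:
```python
from h import *
c=camera("top")
zoom(c,200,120,120,110,6,"pics/t5.png")
for v in (157.2,161.3): print(v,onz(c,270,v,.013))
for u in (256.5,282.8): print(u,onz(c,u,159.3,.013))
s=camera("scene")
print(px(s,(.678,.0406,.013)),px(s,(.678,-.0194,.013)),px(s,(.678,.0106,.013)))
zoom(s,225,220,60,45,12,"pics/s5.png")
```

```text
157.2 [0.68377675 0.00804402 0.013     ]
161.3 [0.67313625 0.00788936 0.013     ]
256.5 [0.67793276 0.04227233 0.013     ]
282.8 [ 0.67869419 -0.0245594   0.013     ]
(np.float64(264.7701058257951), np.float64(249.6529933085556)) (np.float64(248.5718990332694), np.float64(239.81805822342162)) (np.float64(256.59275599319596), np.float64(244.6880175058542))
```

View pics/t5.png

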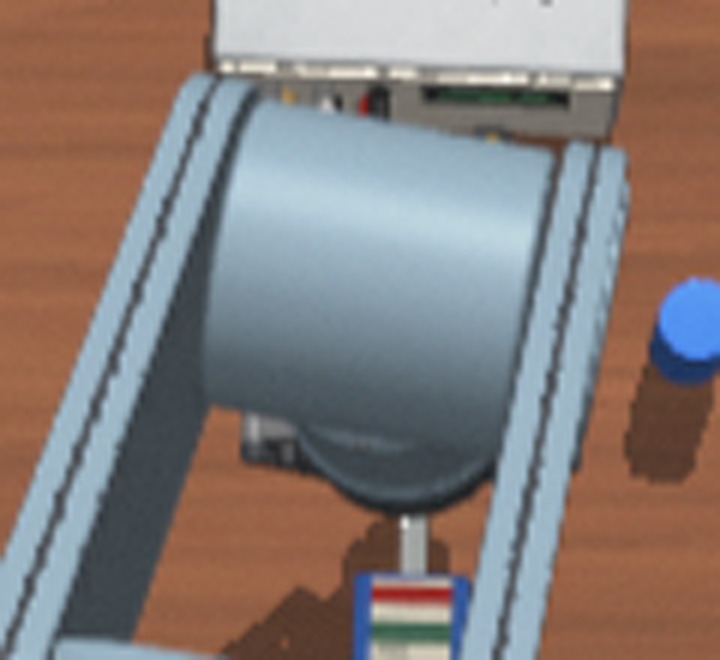

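View pics/s5.png

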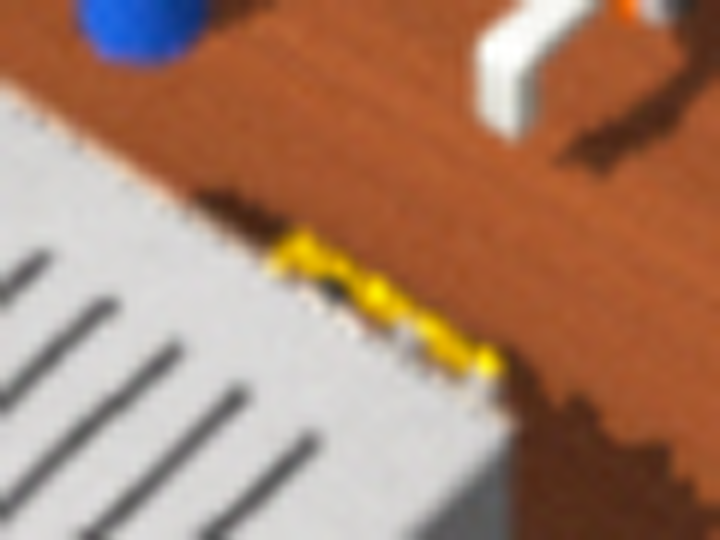

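Both views agree on the bar centre at about (0.678, 0.010). I carry the hook over it to 20 mm behind, then lower.

```bash
python3 -m crank '[{"fingers":0,"dp":[1.5,0,0.2],"turn":0},{"fingers":0,"dp":[3,0,0.2],"turn":0},{"fingers":0,"dp":[4.5,0,0.2],"turn":0},{"fingers":0,"dp":[6,0,0.2],"turn":0},{"fingers":0,"dp":[6.9,0,0.2],"turn":0},{"fingers":0,"dp":[6.9,0,0.2],"turn":0}]'
python3 - <<'E'
from h import *
s=camera("scene"); zoom(s,225,200,90,65,8,"pics/s6.png")
c=camera("wrist"); cv2.imwrite("pics/w6.png",c["img"])
E
```

```text
time_s: 6.65
ee_pos: [0.6447, 0.012, 0.0591]
eef_rot: [11.4, 90.0, 10.3]
wrist_force: [-0.3, -0.2, -0.8]
finger_gap: 0.0147
```

View pics/s6.png

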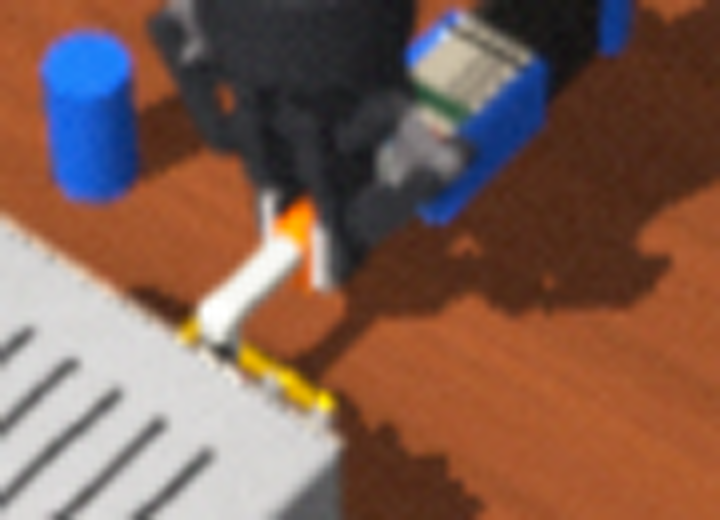

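View pics/w6.png

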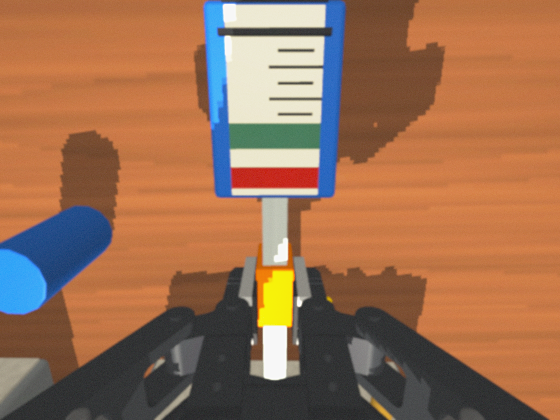

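```bash
python3 - <<'E'
from h import *
s=camera("scene")
for X in ((.702,.011,.062),(.702,.011,.036)): a=px(s,X); print(a,(a[0]-225)*8,(a[1]-200)*8)
E
python3 -m crank '[{"fingers":0,"dp":[0,0,-0.6],"turn":0},{"fingers":0,"dp":[0,0,-1.2],"turn":0},{"fingers":0,"dp":[0,0,-1.8],"turn":0},{"fingers":0,"dp":[0,0,-2.4],"turn":0},{"fingers":0,"dp":[0,0,-2.8],"turn":0},{"fingers":0,"dp":[0,0,-3],"turn":0},{"fingers":0,"dp":[0,0,-3.1],"turn":0},{"fingers":0,"dp":[0,0,-3.1],"turn":0}]'
python3 - <<'E'
from h import *
s=camera("scene"); zoom(s,225,200,90,65,8,"pics/s7.png")
E
```

```text
(np.float64(250.80343488932095), np.float64(239.35473281868687)) 206.42747911456763 314.83786254949496
(np.float64(251.17111701805342), np.float64(245.10730673162573)) 209.36893614442738 360.8584538530058
time_s: 7.6
ee_pos: [0.6441, 0.0114, 0.0283]
eef_rot: [-53.6, 90.0, -54.7]
wrist_force: [0.2, 0.1, -1.9]
finger_gap: 0.0144
```

View pics/s7.png

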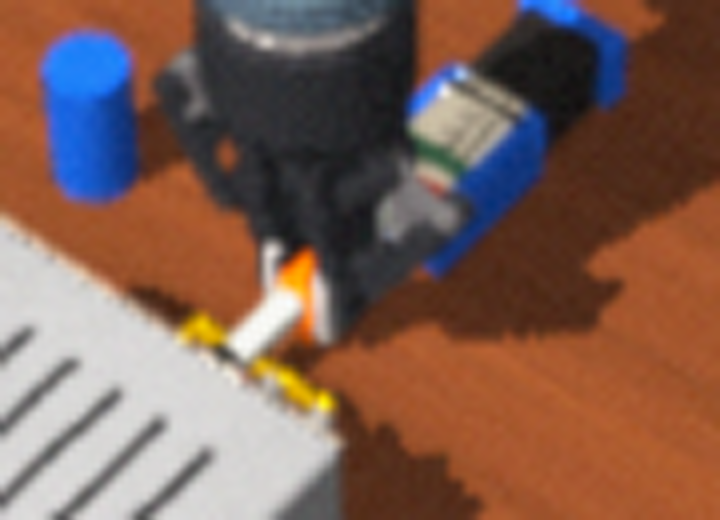

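```bash
python3 -m crank '[{"fingers":0,"dp":[0,0,-0.1],"turn":0},{"fingers":0,"dp":[0,0,-0.1],"turn":0},{"fingers":0,"dp":[0,0,-0.1],"turn":0}]'; python3 -m crank '[{"fingers":0.1,"dp":[0,0,0],"turn":0},{"fingers":0.25,"dp":[0,0,0],"turn":0},{"fingers":0.4,"dp":[0,0,0],"turn":0},{"fingers":0.4,"dp":[0,0,0],"turn":0}]';  python3 -m crank '[{"fingers":0.6,"dp":[0,0,0],"turn":0},{"fingers":0.6,"dp":[0,0,0],"turn":0},{"fingers":0.6,"dp":[0,0,2],"turn":0},{"fingers":0.6,"dp":[0,0,5],"turn":0},{"fingers":0.6,"dp":[0,0,9],"turn":0},{"fingers":0.6,"dp":[-4,0,12],"turn":0},{"fingers":0.6,"dp":[-8,0,12],"turn":0},{"fingers":0.8,"dp":[-12,0,12],"turn":0},{"fingers":0.8,"dp":[-14,0,12],"turn":0},{"fingers":0.8,"dp":[-14,0,12],"turn":0}]'
python3 - <<'E'
from h import *
s=camera("scene"); zoom(s,225,170,140,100,5.5,"pics/s8.png")
c=camera("wrist"); cv2.imwrite("pics/w8.png",c["img"])
E
```

```text
time_s: 7.95
ee_pos: [0.6443, 0.0114, 0.0276]
eef_rot: [-9.9, 90.0, -11.0]
wrist_force: [0.8, 0.2, -0.9]
finger_gap: 0.0145
time_s: 8.35
ee_pos: [0.6441, 0.0114, 0.0274]
eef_rot: [-14.2, 90.0, -15.3]
wrist_force: [0.0, -0.7, 0.4]
finger_gap: 0.0341
time_s: 9.35
ee_pos: [0.5012, 0.0119, 0.1475]
eef_rot: [172.4, 89.9, 171.3]
wrist_force: [-0.1, 0.7, -0.7]
finger_gap: 0.0679
```

View pics/s8.png

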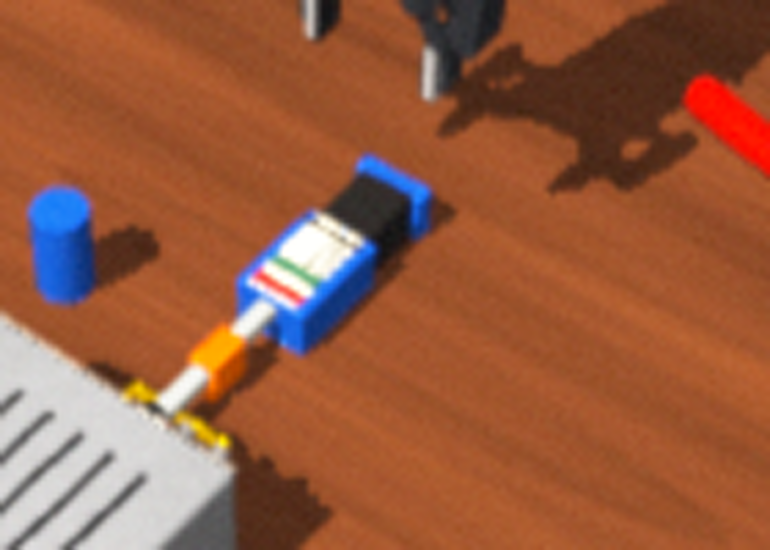

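View pics/w8.png

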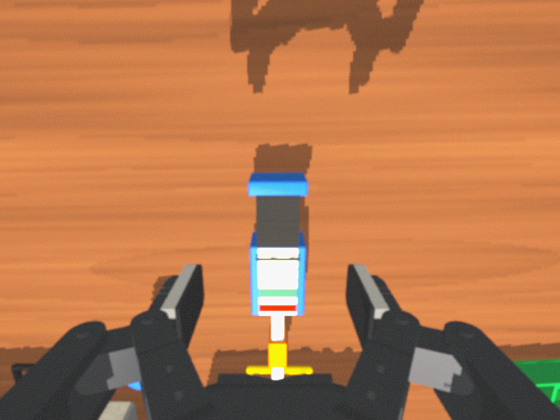

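Run:
```python
from h import *
c=camera("wrist"); s=camera("scene")
hsv=cv2.cvtColor(c["img"],cv2.COLOR_BGR2HSV)
print([(v,hsv[v,279].tolist()) for v in range(168,262,2)])
m=((hsv[...,0]>100)&(hsv[...,0]<130)&(hsv[...,1]>120)).astype(np.uint8)
f=m.copy(); f[:165]=0; f[200:]=0; f[:,:230]=0; f[:,330:]=0
v,u=np.nonzero(f); print("flange px",u.min(),u.max(),v.min(),v.max())
for p in ((u.min(),v.min()),(u.max(),v.min()),(279,v.min()),(279,v.max())): print(p,onz(c,*p,.034 if p[1]>180 or 1 else 0))
g=m.copy(); g[:225]=0; g[330:]=0; g[:,:230]=0; g[:,330:]=0
v,u=np.nonzero(g); print("front px",u.min(),u.max(),v.min(),v.max())
for p in ((u.min(),v.max()),(u.max(),v.max()),(279,v.min()),(279,v.max())): print(p,onz(c,*p,.034))
for p in ((278,345),(279,185)): print(onz(c,*p,.034))
```

```text
[(168, [11, 146, 136]), (170, [139, 63, 113]), (172, [109, 182, 160]), (174, [107, 197, 158]), (176, [108, 188, 157]), (178, [108, 199, 186]), (180, [104, 187, 248]), (182, [99, 186, 247]), (184, [98, 183, 247]), (186, [99, 179, 247]), (188, [97, 166, 247]), (190, [96, 155, 247]), (192, [101, 154, 251]), (194, [119, 50, 117]), (196, [11, 23, 87]), (198, [14, 31, 90]), (200, [11, 22, 92]), (202, [14, 30, 93]), (204, [7, 25, 90]), (206, [23, 34, 90]), (208, [17, 25, 91]), (210, [15, 28, 91]), (212, [19, 23, 90]), (214, [18, 28, 91]), (216, [17, 25, 93]), (218, [10, 25, 91]), (220, [15, 22, 91]), (222, [16, 29, 96]), (224, [14, 32, 89]), (226, [16, 42, 92]), (228, [14, 31, 91]), (230, [24, 28, 90]), (232, [10, 24, 95]), (234, [18, 27, 94]), (236, [21, 27, 93]), (238, [21, 36, 92]), (240, [23, 25, 93]), (242, [18, 27, 95]), (244, [114, 64, 120]), (246, [75, 2, 252]), (248, [30, 1, 248]), (250, [0, 0, 247]), (252, [0, 0, 247]), (254, [30, 6, 248]), (256, [28, 42, 181]), (258, [30, 25, 237]), (260, [0, 0, 248])]
flange px 249 307 171 193
(np.int64(249), np.int64(171)) [ 0.47201429 -0.00789608  0.034     ]
(np.int64(307), np.int64(171)) [0.47293588 0.03583525 0.034     ]
(279, np.int64(171)) [0.47249097 0.01472356 0.034     ]
(279, np.int64(193)) [0.48967639 0.01443819 0.034     ]
front px 250 306 231 311
(np.int64(250), np.int64(311)) [ 0.59616498 -0.01272666  0.034     ]
(np.int64(306), np.int64(311)) [0.59719822 0.03629783 0.034     ]
(279, np.int64(231)) [0.52123673 0.01391412 0.034     ]
(279, np.int64(311)) [0.59670005 0.01266101 0.034     ]
[0.6331306  0.01114467 0.034     ]
[0.48333923 0.01454342 0.034     ]
```

Scale lies flat with its hook in the bail; waist centre is about (0.511, 0.0135). I turn the tool by -180° so the wrist camera sees the pointer, and then grasp.

```bash
python3 -m crank '[{"fingers":1,"dp":[0,0,0],"turn":-8},{"fingers":1,"dp":[0,0,0],"turn":-16},{"fingers":1,"dp":[0,0,0],"turn":-24},{"fingers":1,"dp":[0,0,0],"turn":-32},{"fingers":1,"dp":[0,0,0],"turn":-40},{"fingers":1,"dp":[0,0,0],"turn":-48},{"fingers":1,"dp":[0,0,0],"turn":-56},{"fingers":1,"dp":[0,0,0],"turn":-64},{"fingers":1,"dp":[0,0,0],"turn":-72},{"fingers":1,"dp":[0,0,0],"turn":-80},{"fingers":1,"dp":[0,0,0],"turn":-88},{"fingers":1,"dp":[0,0,0],"turn":-90}]' 60; python3 -m crank '[{"fingers":1,"dp":[0,0,0],"turn":-8},{"fingers":1,"dp":[0,0,0],"turn":-16},{"fingers":1,"dp":[0,0,0],"turn":-24},{"fingers":1,"dp":[0,0,0],"turn":-32},{"fingers":1,"dp":[0,0,0],"turn":-40},{"fingers":1,"dp":[0,0,0],"turn":-48},{"fingers":1,"dp":[0,0,0],"turn":-56},{"fingers":1,"dp":[0,0,0],"turn":-64},{"fingers":1,"dp":[0,0,0],"turn":-72},{"fingers":1,"dp":[0,0,0],"turn":-80},{"fingers":1,"dp":[0,0,0],"turn":-88},{"fingers":1,"dp":[0,0,0],"turn":-90}]'; python3 -m crank '[{"fingers":1,"dp":[0.7,0.2,-4],"turn":0},{"fingers":1,"dp":[0.7,0.2,-7],"turn":0},{"fingers":1,"dp":[0.7,0.2,-7],"turn":0}]'
python3 - <<'E'
from h import *
c=camera("wrist"); cv2.imwrite("pics/w9.png",c["img"]); print(env.get_state()['joint_positions'])
E
```

```text
time_s: 10.75
ee_pos: [0.5054, 0.0112, 0.147]
eef_rot: [91.0, 90.0, -0.3]
wrist_force: [0.1, 0.1, 0.6]
finger_gap: 0.0853
time_s: 11.95
ee_pos: [0.5054, 0.0112, 0.147]
eef_rot: [-177.5, 90.0, 1.2]
wrist_force: [0.2, 0.1, 0.1]
finger_gap: 0.0855
time_s: 12.25
ee_pos: [0.5092, 0.0138, 0.0735]
eef_rot: [-10.2, 89.6, 168.7]
wrist_force: [-0.6, 0.3, 1.1]
finger_gap: 0.0848
[-1.10069519e+01  2.18373707e+01  1.05663607e+02  8.46125184e-04
  5.27731103e+01  8.00698805e+01]
```

View pics/w9.png

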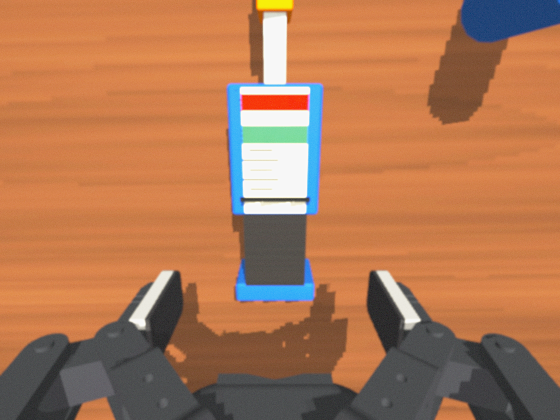

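Run:
```python
from h import *
c=camera("wrist")
for p in ((275,214),(275,263),(275,85)): print(onz(c,*p,.034))
```

```text
[0.53224083 0.01254738 0.034     ]
[0.50216506 0.0131541  0.034     ]
[0.59841363 0.01121249 0.034     ]
```

```bash
python3 -m crank '[{"fingers":1,"dp":[0,0,-2.5],"turn":0},{"fingers":1,"dp":[0,0,-4.5],"turn":0},{"fingers":1,"dp":[0,0,-5.2],"turn":0},{"fingers":1,"dp":[0,0,-5.2],"turn":0},{"fingers":0,"dp":[0,0,-5.2],"turn":0},{"fingers":0,"dp":[0,0,-5.2],"turn":0},{"fingers":0,"dp":[0,0,-5.2],"turn":0},{"fingers":0,"dp":[0,0,-5.2],"turn":0},{"fingers":0,"dp":[0,0,-5.2],"turn":0},{"fingers":0,"dp":[0,0,-5.2],"turn":0},{"fingers":0,"dp":[0,0,-5.2],"turn":0}]' 60
python3 - <<'E'
from h import *
c=camera("wrist"); cv2.imwrite("pics/w10.png",c["img"])
s=camera("scene"); zoom(s,225,170,140,100,5.5,"pics/s10.png")
E
```

```text
time_s: 13.45
ee_pos: [0.5118, 0.0133, 0.0263]
eef_rot: [169.6, 89.9, -11.5]
wrist_force: [-0.1, 0.2, 6.8]
finger_gap: 0.0333
```

View pics/w10.png

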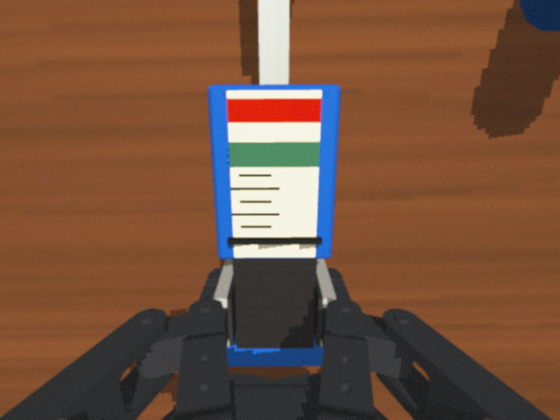

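View pics/s10.png

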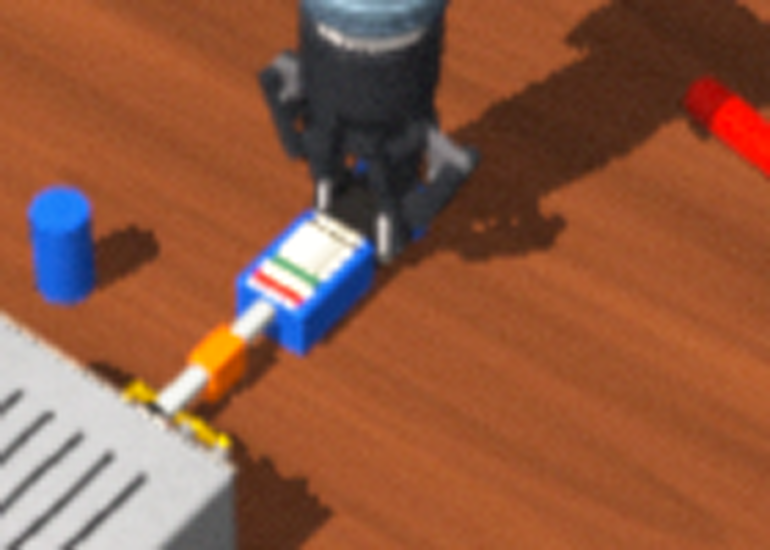

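Gripped; the pointer is at row 240 in the wrist view, green band at rows 142-167, red 99-122. Now I pull slowly.

```bash
cat > look.py <<'E'
import sys
from h import *
c=camera("wrist"); cv2.imwrite("pics/%s.png"%sys.argv[1],c["img"]); g=cv2.cvtColor(c["img"],cv2.COLOR_BGR2HSV)
col=[(v,*g[v,238:312].astype(int).mean(0).round().astype(int).tolist()) for v in range(85,258)]
dark=[r[0] for r in col if r[3]<90]; print("dark rows",dark)
for n,lo,hi in(("green",45,95),("red",0,10)):
    r=[v for v in range(85,258) if np.mean((g[v,238:312,0]>=lo)&(g[v,238:312,0]<=hi)&(g[v,238:312,1]>80))>.6]; print(n,r[:1],r[-1:])
s=env.get_state(); print(s['time_s'],s['ee_pos'].round(4),s['wrist_force'].round(1))
E
python3 look.py w11a
python3 -m crank '[{"fingers":0,"dp":[-0.2,0,0.1],"turn":0},{"fingers":0,"dp":[-0.4,0,0.1],"turn":0},{"fingers":0,"dp":[-0.6,0,0.1],"turn":0},{"fingers":0,"dp":[-0.8,0,0.1],"turn":0},{"fingers":0,"dp":[-1,0,0.1],"turn":0},{"fingers":0,"dp":[-1.2,0,0.1],"turn":0},{"fingers":0,"dp":[-1.4,0,0.1],"turn":0},{"fingers":0,"dp":[-1.6,0,0.1],"turn":0},{"fingers":0,"dp":[-1.8,0,0.1],"turn":0},{"fingers":0,"dp":[-2,0,0.1],"turn":0},{"fingers":0,"dp":[-2,0,0.1],"turn":0}]' 80;  python3 look.py w11
```

```text
dark rows [238, 239, 240, 241, 242, 243]
green [143] [165]
red [99] [121]
13.6 [0.5118 0.0133 0.0263] [-0.1  0.2  6.5]
time_s: 14.7
ee_pos: [0.4912, 0.0134, 0.0264]
eef_rot: [174.8, 90.0, -6.3]
wrist_force: [4.4, 0.7, -1.7]
finger_gap: 0.0328
dark rows [214, 215, 216, 217, 218, 219]
green [143] [165]
red [99] [121]
14.75 [0.4914 0.0134 0.0265] [ 3.9  0.4 -0.8]
```

View pics/w11.png

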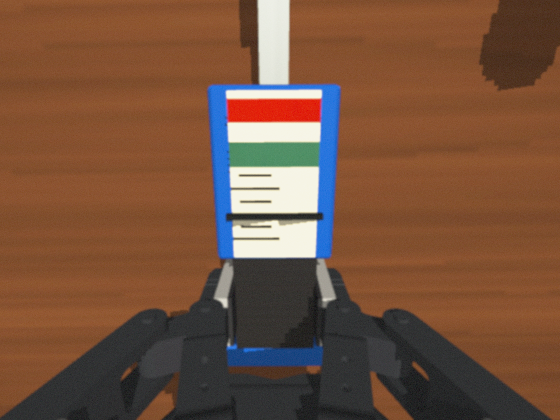

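```bash
python3 -m crank '[{"fingers":0,"dp":[-0.2,0,0],"turn":0},{"fingers":0,"dp":[-0.4,0,0],"turn":0},{"fingers":0,"dp":[-0.6,0,0],"turn":0},{"fingers":0,"dp":[-0.8,0,0],"turn":0},{"fingers":0,"dp":[-1,0,0],"turn":0},{"fingers":0,"dp":[-1.2,0,0],"turn":0},{"fingers":0,"dp":[-1.4,0,0],"turn":0},{"fingers":0,"dp":[-1.6,0,0],"turn":0},{"fingers":0,"dp":[-1.7,0,0],"turn":0},{"fingers":0,"dp":[-1.7,0,0],"turn":0}]' ;  python3 look.py w12
```

```text
time_s: 15.75
ee_pos: [0.4755, 0.0133, 0.0267]
eef_rot: [173.4, 89.8, -7.6]
wrist_force: [8.0, 1.1, -2.3]
finger_gap: 0.0327
dark rows [173, 174, 175, 176, 177]
green [143] [165]
red [99] [121]
15.8 [0.4756 0.0133 0.0267] [ 8.7  1.2 -2.3]
```

```bash
python3 -m crank '[{"fingers":0,"dp":[-0.2,0,0],"turn":0},{"fingers":0,"dp":[-0.4,0,0],"turn":0},{"fingers":0,"dp":[-0.6,0,0],"turn":0},{"fingers":0,"dp":[-0.7,0,0],"turn":0},{"fingers":0,"dp":[-0.75,0,0],"turn":0},{"fingers":0,"dp":[-0.75,0,0],"turn":0}]' ;  python3 look.py w13
```

```text
time_s: 16.4
ee_pos: [0.4687, 0.0132, 0.0269]
eef_rot: [173.3, 89.7, -7.8]
wrist_force: [9.6, 1.2, -3.2]
finger_gap: 0.0328
dark rows [153, 154, 155, 156, 157, 158, 159, 160]
green [143] [164]
red [98] [121]
16.45 [0.4688 0.0132 0.0269] [ 9.8  2.1 -2.9]
```

View pics/w13.png

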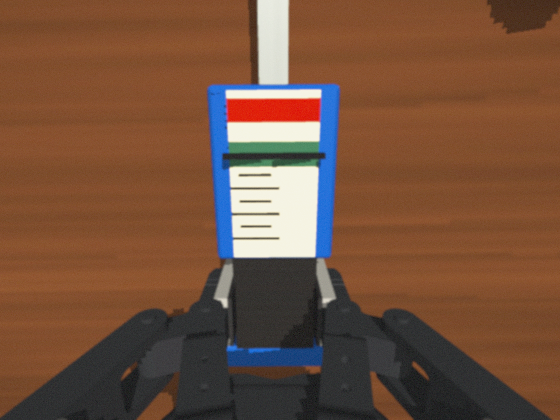

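The pointer is at row 156, inside the green band (142-166), and the force of 9.7 N agrees (~31 mm). Now I hold.

```bash
H='[{"fingers":0,"dp":[0,0,0],"turn":0},{"fingers":0,"dp":[0,0,0],"turn":0},{"fingers":0,"dp":[0,0,0],"turn":0},{"fingers":0,"dp":[0,0,0],"turn":0},{"fingers":0,"dp":[0,0,0],"turn":0},{"fingers":0,"dp":[0,0,0],"turn":0},{"fingers":0,"dp":[0,0,0],"turn":0},{"fingers":0,"dp":[0,0,0],"turn":0},{"fingers":0,"dp":[0,0,0],"turn":0},{"fingers":0,"dp":[0,0,0],"turn":0},{"fingers":0,"dp":[0,0,0],"turn":0},{"fingers":0,"dp":[0,0,0],"turn":0}]'; echo; python3 -m crank '[{"fingers":0,"dp":[0,0,0],"turn":0},{"fingers":0,"dp":[0,0,0],"turn":0},{"fingers":0,"dp":[0,0,0],"turn":0},{"fingers":0,"dp":[0,0,0],"turn":0},{"fingers":0,"dp":[0,0,0],"turn":0},{"fingers":0,"dp":[0,0,0],"turn":0},{"fingers":0,"dp":[0,0,0],"turn":0},{"fingers":0,"dp":[0,0,0],"turn":0},{"fingers":0,"dp":[0,0,0],"turn":0},{"fingers":0,"dp":[0,0,0],"turn":0},{"fingers":0,"dp":[0,0,0],"turn":0},{"fingers":0,"dp":[0,0,0],"turn":0}]'; python3 look.py w14;  python3 -m crank '[{"fingers":0,"dp":[0,0,0],"turn":0},{"fingers":0,"dp":[0,0,0],"turn":0},{"fingers":0,"dp":[0,0,0],"turn":0},{"fingers":0,"dp":[0,0,0],"turn":0},{"fingers":0,"dp":[0,0,0],"turn":0},{"fingers":0,"dp":[0,0,0],"turn":0},{"fingers":0,"dp":[0,0,0],"turn":0},{"fingers":0,"dp":[0,0,0],"turn":0},{"fingers":0,"dp":[0,0,0],"turn":0},{"fingers":0,"dp":[0,0,0],"turn":0},{"fingers":0,"dp":[0,0,0],"turn":0},{"fingers":0,"dp":[0,0,0],"turn":0}]'; python3 look.py w15
python3 - <<'E'
from h import *
s=camera("scene"); zoom(s,225,170,140,100,5.5,"pics/s15.png")
E
```

```text
time_s: 17.65
ee_pos: [0.4688, 0.0132, 0.0269]
eef_rot: [173.3, 89.7, -7.8]
wrist_force: [9.3, 1.9, -3.1]
finger_gap: 0.0326
dark rows [153, 154, 155, 156, 157, 158, 159, 160]
green [143] [164]
red [98] [121]
17.7 [0.4688 0.0132 0.0269] [ 9.6  2.1 -3.3]
time_s: 18.9
ee_pos: [0.4688, 0.0132, 0.0269]
eef_rot: [173.4, 89.7, -7.7]
wrist_force: [10.3, 2.0, -4.0]
finger_gap: 0.0325
dark rows [153, 154, 155, 156, 157, 158, 159, 160]
green [143] [164]
red [98] [121]
18.95 [0.4688 0.0132 0.0269] [10.5  2.3 -4.1]
```

View pics/s15.png

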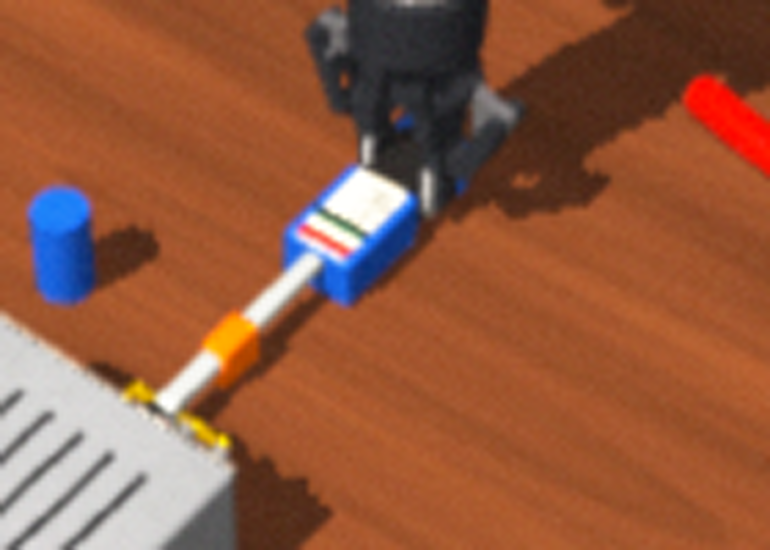

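```bash
python3 -m crank '[{"fingers":0,"dp":[0.2,0,0],"turn":0},{"fingers":0,"dp":[0.4,0,0],"turn":0},{"fingers":0,"dp":[0.6,0,0],"turn":0},{"fingers":0,"dp":[0.8,0,0],"turn":0},{"fingers":0,"dp":[1,0,0],"turn":0},{"fingers":0,"dp":[1.2,0,0],"turn":0},{"fingers":0,"dp":[1.4,0,0],"turn":0},{"fingers":0,"dp":[1.6,0,0],"turn":0},{"fingers":0,"dp":[1.8,0,0],"turn":0},{"fingers":0,"dp":[2,0,0],"turn":0},{"fingers":0,"dp":[2.2,0,0],"turn":0},{"fingers":0,"dp":[2.4,0,0],"turn":0}]'; python3 look.py w16; python3 -m crank '[{"fingers":0,"dp":[0.2,0,0],"turn":0},{"fingers":0,"dp":[0.4,0,0],"turn":0},{"fingers":0,"dp":[0.6,0,0],"turn":0},{"fingers":0,"dp":[0.8,0,0],"turn":0},{"fingers":0,"dp":[1,0,0],"turn":0},{"fingers":0,"dp":[1.2,0,0],"turn":0},{"fingers":0,"dp":[1.4,0,0],"turn":0},{"fingers":0,"dp":[1.6,0,0],"turn":0},{"fingers":0,"dp":[1.7,0,0],"turn":0},{"fingers":0,"dp":[1.7,0,-0.1],"turn":0},{"fingers":0,"dp":[1.7,0,-0.1],"turn":0}]'; python3 look.py w17
python3 - <<'E'
from h import *
s=camera("scene"); zoom(s,225,170,140,100,5.5,"pics/s17.png")
E
```

```text
time_s: 20.2
ee_pos: [0.4906, 0.0134, 0.0264]
eef_rot: [-6.7, 90.0, 172.2]
wrist_force: [2.6, 1.0, 1.8]
finger_gap: 0.033
dark rows [212, 213, 214, 215, 216, 217]
green [143] [165]
red [99] [121]
20.25 [0.4908 0.0134 0.0264] [ 4.3  0.5 -0.9]
time_s: 21.35
ee_pos: [0.5044, 0.0138, 0.0263]
eef_rot: [-3.1, 89.7, 175.8]
wrist_force: [-10.4, 0.2, 22.9]
finger_gap: 0.0328
dark rows [239, 240, 241, 242, 243, 244]
green [144] [165]
red [99] [122]
21.4 [0.5045 0.0138 0.0263] [-11.8  -0.2  22.6]
```

View pics/s17.png

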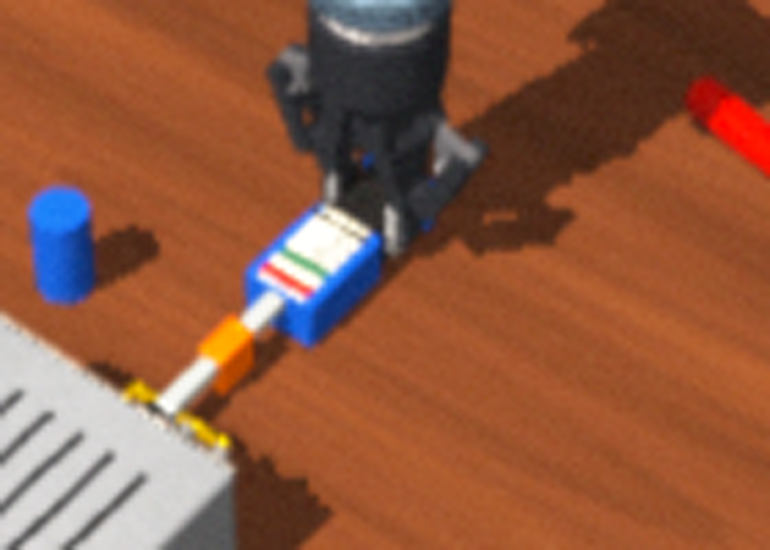

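View pics/w17.png

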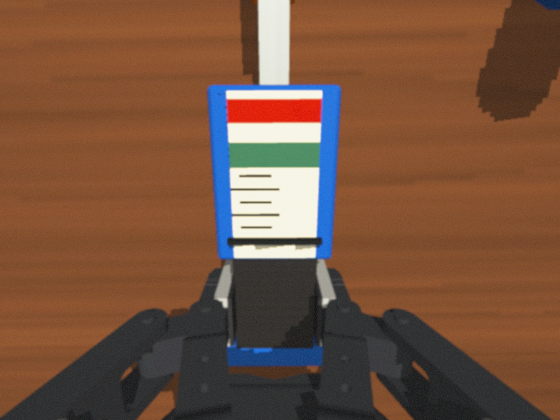

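```bash
python3 -m crank '[{"fingers":0,"dp":[0,0,0.1],"turn":0},{"fingers":0,"dp":[0,0,0.2],"turn":0},{"fingers":0,"dp":[0,0,0.2],"turn":0}]' 20; python3 -m crank '[{"fingers":0.45,"dp":[0,0,0],"turn":0},{"fingers":0.55,"dp":[0,0,0],"turn":0},{"fingers":0.7,"dp":[0,0,0],"turn":0},{"fingers":0.9,"dp":[0,0,0],"turn":0},{"fingers":1,"dp":[0,0,0],"turn":0},{"fingers":1,"dp":[0,0,0],"turn":0}]'
python3 - <<'E'
from h import *
c=camera("wrist"); cv2.imwrite("pics/w18.png",c["img"])
E
```

```text
time_s: 21.75
ee_pos: [0.5066, 0.0136, 0.0268]
eef_rot: [-9.4, 89.9, 169.5]
wrist_force: [-0.1, 0.3, -1.7]
finger_gap: 0.0329
time_s: 22.35
ee_pos: [0.5076, 0.0134, 0.0273]
eef_rot: [45.0, 90.0, -136.1]
wrist_force: [-1.0, -0.5, 0.1]
finger_gap: 0.0851
```

View pics/w18.png

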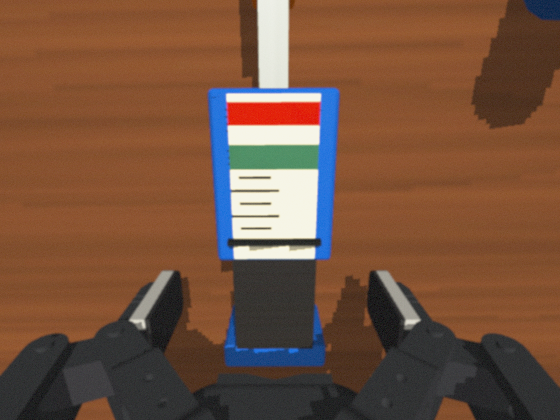

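The jaws are clear of the waist, the slide is home (pointer at row 242). Retreat upward and back.

```bash
python3 -m crank '[{"fingers":1,"dp":[0,0,2],"turn":0},{"fingers":1,"dp":[0,0,5],"turn":0},{"fingers":1,"dp":[0,0,9],"turn":0},{"fingers":1,"dp":[-3,0,13],"turn":0},{"fingers":1,"dp":[-7,0,17],"turn":0},{"fingers":1,"dp":[-11,0,18],"turn":0},{"fingers":1,"dp":[-14,0,18],"turn":0},{"fingers":1,"dp":[-14,0,18],"turn":0},{"fingers":1,"dp":[-14,0,18],"turn":0},{"fingers":1,"dp":[-14,0,18],"turn":0}]'
python3 - <<'E'
from h import *
c=camera("top"); cv2.imwrite("pics/t19.png",c["img"]); s=camera("scene"); zoom(s,225,170,140,100,5.5,"pics/s19.png")
E
```

```text
time_s: 23.4
ee_pos: [0.3685, 0.0132, 0.2075]
eef_rot: [171.0, 89.9, -10.1]
wrist_force: [-1.0, -0.8, -0.1]
finger_gap: 0.0851
```

View pics/t19.png

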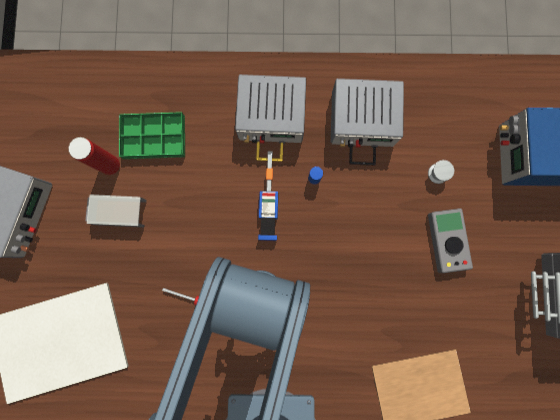

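View pics/s19.png

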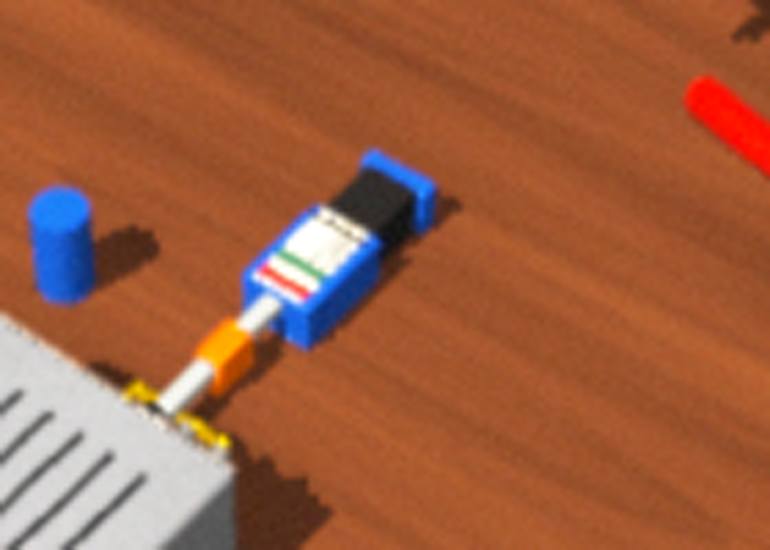

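Run:
```python
from h import *
c=camera("top"); zoom(c,245,135,50,45,12,"pics/t20.png")
s=camera("scene"); hsv=cv2.cvtColor(c["img"],cv2.COLOR_BGR2HSV)
o=((hsv[...,0]<20)&(hsv[...,1]>150)&(hsv[...,2]>170)).astype(np.uint8); o[:,:258]=0;o[:,282:]=0;o[:163]=0;o[190:]=0
P=mask_pts(c,o,.034); print(len(P),P.mean(0),"hook est x",P.mean(0)[0]+.054-.678, onz(c,270,151.5,.028))
```

```text
70 [0.63730079 0.00916621 0.034     ] hook est x 0.013300785205455412 [0.69473466 0.00784187 0.028     ]
```

View pics/t20.png

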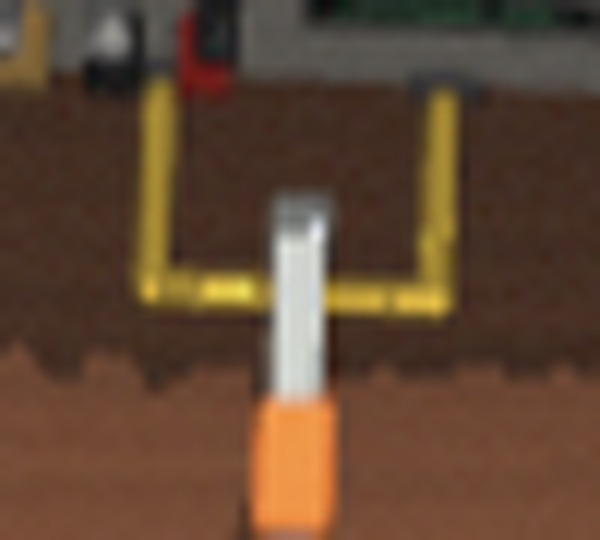

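The hook end (300,210 in the zoom) is inside the U, about 13 mm behind the bar and central. I hand in.

```bash
python3 -c "
from plant import env
print(env.job_done())"
```

```text
the job is handed in; nothing more can be done
None
```

I handed the job in at about 23.5 s of the 67 s. No verdict is reported, and my last checks all looked right.

**What I did:**
- I drew the scale out of its sleeve by the orange block, turned it 91° and lowered its hook inside the yellow bail. I then let go so that it lay flat on the bench.
- I took the scale again by the black waist and pulled until the pointer stood in the green band. It stayed there for about 2.5 s, with the wrist force at 9.3–10.5 N, which is about 31 mm of slide. The pointer never came near the red band.
- I eased the pull off at about 20 mm/s, let go and backed the arm away.

**Last checks:**
- **Scale:** It lies flat with the slide home.
- **Hook:** It is inside the yellow bail, about 13 mm behind the bar and within a few mm of its middle.
- **Robot:** The gripper is clear of everything.
- **Bystanders:** None look shifted in the pictures. I compared them by eye and did not measure them again. In the last top view the arm hid most of the screwdriver, but the parts I could see in the two views were where they had been.

**Irregularity:** While easing off, my 1 mm downward step pressed the case onto the bench with about 23 N. I raised the gripper again to take that off before letting go.

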